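# Find the socket that fits the nut under the choke

## Robot

A 7-joint arm with a two-finger parallel gripper is mounted at the origin on the work surface. World frame = base frame: x ahead of the robot, y to its left, z up, the work surface at z = 0. Lengths are in m, angles in rad, forces in N, time in s.
With the tool pointing down it reaches from about 0.35 to 0.9 m from the base axis. Payload 8.1 kg.
Tool frame: the origin (TCP) lies between the finger pads; the fingertips stand ahead of it and the grasp point (between the pads) is the TCP (arm.nose_length is the z of the fingertips in the tool frame, in m); z points along the fingers, y is the line along which they close (so a half turn about z gives the same grasp; the last joint's range is limited). The gripper opens to 92 mm and grips with 3 to 60 N. Pads are 19 mm wide; open, the fingers measure 130 mm over their backs; the gripper's body (75 mm by 190 mm) begins 47 mm behind the grasp point.
Start: joints at [-1.298, 0.434, 0.025, 1.573, -0.012, 1.134, -0.075], TCP at [0.229, 0.581, 0.246] pointing down, gripper open.
Joint ranges: [-2.62, 2.62], [-0.44, 2.09], [-1.27, 1.32], [0.08, 2.57], [-1.32, 4.46], [0.12, 2], [-2.74, 2.74]. Speed limits (rad/s): [2.22, 2.22, 3.01, 3.01, 3.14, 3.14, 3.14].

## Interface

Orientations are given as a rotation vector (axis times angle).
In Python, from cell import sensors, optics, arm gives the robot as it stands.
- The arm moves only by the tool arm_command, never from a script. Its argument "deltas" is one flat list of numbers, 7 for each row, row after row: the turn, a rotation vector about the world's x, y, z as a fraction of full scale, then the shift along the world's x, y, z as a fraction of full scale, then the finger opening in mm, from 0 to 91.8. In form: [wx, wy, wz, dx, dy, dz, fingers, wx, wy, wz, dx, dy, dz, fingers, ...]. A call has 1 to 20 rows; each row is the pose to reach, as a shift and turn from the pose commanded when the call began; what a row does not reach only later rows make up. Full scale, the value 1, is 1 m for a shift and 90 degrees for a turn. A row lasts 1/10 s, in which the tool goes at most 50 mm and 8.59 degrees, less where a joint would pass 70% of its speed; a pose out of reach is approached as far as the arm can. A call with a number of a shift or a turn outside -1 to 1 is refused whole. A call with a gripper value outside its range is refused whole. The fingers move at their own pace and stop on an object; "force" is the grip in N (left out, the last holds). Time passes only in rows, so rows that repeat a pose let the fingers close. It gives the time, the measured TCP pose, the force, the opening and the grip force at its end, in the units of the state.
- sensors.observe(): the state, without advancing time (a new reading comes with each control period).
- optics.get_image(name): name is "scene" or "top" or "wrist"; returns the picture (400x640x3 uint8, blue, green, red); there is no depth.
- optics.calibration(name): a dict with "camera_matrix" (3x3 intrinsics, pixels), "rvec" (rotation vector, rad) and "tvec" (3), from world to camera coordinates, as OpenCV has them. Camera axes: x right, y down, z forward; pixel columns grow to the right and rows downward; lengths in m; the calibration is good to about 2 mm. A picture is of the moment at which its call begins: read the wrist's pose just before it. calibration takes no time and is no camera call; for the wrist camera it gives the pose at the moment of the call.
- arm.sign_off(): hands the job in; it is judged then, once.
The state is a dict: "clock": time; "joints": joint angles; "dq": joint speeds; "joint_efforts": joint torques, N m; "position": TCP position; "ee_rot": TCP orientation; "force": force on the tool from outside, world axes, zero at the start; "ft_torque": the same for the moment, N m; "width": opening from 0.0 (shut) to 1.0 (fully open); "gripper_force": force on a finger pad.
Only numpy, scipy, OpenCV 4.12 (cv2) and the standard library are available. Lean on these libraries where they do the work, as an engineer would, in place of code of your own. Each camera call takes 0.05 s, during which the arm holds its last target. There are 200 camera calls.

## Task

On the amplifier module, slide the copper-wound choke coil straight up off its post and set it down flat in the blue parts tray. Then find, by trying, which of the three sockets on the red rail fits the hex nut that the coil was covering: put any socket that does not fit back, upright, on a free peg of the rail, and push the one that fits fully down over the nut until it stands on the deck, upright. Finish while still holding that socket in the gripper, seated on the nut, and leave the other things on the bench where they are.

Things in the scene. Friction and masses are not known exactly. Their poses are not given: they have to be found in the camera images.
- amp: Fixed amplifier module: finned black heatsink with a metal deck, 150 (its x) by 230 (its y) by 50 mm high; origin at the centre of its underside. Three posts stand on the deck in a row along its y, at -75, 0 and +75 mm, each with a stud, nut and collar. Covers along both long edges of the deck, more than 40 mm from the row, are up to 7 mm high.
- post (a point): Point on the deck, on the axis of the middle post, which carries the coil: 50 mm above the bench, axes as the module's. The socket's lower end must finish here. Steel stud 8 mm thick, 45 mm above the deck. Round the nut is a white collar, 56 mm outside diameter, 8 mm high above the deck; the gap inside it takes just the matching socket, with about 1.7 mm to spare at its corners.
- nut_top (a point): Point on the same axis at the top of the nut, 14 mm above the deck. Brass hex nut of 15, 23 or 31 mm across flats (the other posts have the other two; which is where changes and is not told), one pair of flats facing the module's +x and -x, top 4 mm chamfered inwards by 1.5 mm. Only the matching socket goes down to the deck; a smaller one stops on the nut, 14 mm up, a larger one on the collar, 8 mm up.
- coil: Choke coil: black bobbin wound with copper wire, a plain ring 44 mm in diameter, 24 mm high, bore 10 mm, 100 to 210 g. It sits loosely round the middle stud, resting on the nut, so its top is 38 mm above the deck and the stud stands out 7 mm more. Origin at the centre of its underside, z along its axis.
- tray_in (a point): Centre of the inner floor of the fixed blue parts tray, 4 mm above the bench. Tray 160 mm (its x) by 140 mm (its y) outside, 18 mm high, walls 4 mm; axes along its sides.
- rail_top (a point): Centre of the top face of the fixed red socket rail, 12 mm above the bench. The rail is 225 mm long (its x) by 60 mm (its y). Three steel pegs, 10 mm thick and 19 mm high with tapered tops, stand on it at x = -75, 0 and +75 mm on its centre line. Each carries one socket, in changing order; a socket has a lot of play on its peg.
- socket_blue: Socket with a blue band near its top: hexagonal steel tube, open at both ends, 60 mm tall, standing over a rail peg. Hex hole 17 mm across flats, for the 15 mm nut; outside hex, 23 mm across flats (26.6 mm across corners), parallel to the hole's. Origin at the centre of its lower end, z up; a pair of flats faces its own +x and -x, the others 60 degrees on. 60 to 210 g.
- socket_yellow: Socket with a yellow band near its top: hexagonal steel tube, open at both ends, 60 mm tall, standing over a rail peg. Hex hole 25 mm across flats, for the 23 mm nut; outside hex, 31 mm across flats (35.8 mm across corners), parallel to the hole's. Origin at the centre of its lower end, z up; a pair of flats faces its own +x and -x, the others 60 degrees on. 60 to 210 g.
- socket_green: Socket with a green band near its top: hexagonal steel tube, open at both ends, 60 mm tall, standing over a rail peg. Hex hole 33 mm across flats, for the 31 mm nut; outside hex, 39 mm across flats (45.0 mm across corners), parallel to the hole's. Origin at the centre of its lower end, z up; a pair of flats faces its own +x and -x, the others 60 degrees on. 60 to 210 g.
- tape: Yellow tape roll, 84 mm across, 20 mm high, lying flat; bystander. Origin at the centre of its underside.
- screwdriver: Red-handled screwdriver, 170 mm, lying; bystander. Origin at its middle underside.
- adapter: Small brass and steel coaxial adapter standing upright, 22 mm across, 32 mm high; bystander. Origin at the centre of its underside.
- attenuator: Black finned attenuator block, 60 by 80 by 40 mm; bystander. Origin at the centre of its underside.
- core: Small dark ferrite ring core, 30 mm across, 12 mm high, lying flat; bystander. Origin at the centre of its underside.
- pot: Clear plastic pot, 60 mm across, 60 mm high; bystander. Origin at the centre of its underside.

How it is judged:
On the way, in this order (a step that is already met when the one before it is completed fails the run):
1. the coil lies flat in the tray, released (x of coil in the frame of tray_in between -0.055 and 0.055 m and y of coil in the frame of tray_in between -0.045 and 0.045 m and z of coil in the frame of tray_in between -0.005 and 0.005 m and angle between coil's own z axis and vertical below 0.12 rad and linear speed of coil below 0.03 m/s and contact force between the fingers and coil below 0.1 N), for 0.3 s.
2. a socket is seated fully over the nut of the middle post, held by the gripper (((horizontal distance between socket_blue and post below 0.003 m and z of socket_blue in the frame of post between -0.004 and 0.0035 m and angle between socket_blue's own z axis and vertical below 0.1 rad and contact force between the fingers and socket_blue above 2 N) or (horizontal distance between socket_yellow and post below 0.003 m and z of socket_yellow in the frame of post between -0.004 and 0.0035 m and angle between socket_yellow's own z axis and vertical below 0.1 rad and contact force between the fingers and socket_yellow above 2 N) or (horizontal distance between socket_green and post below 0.003 m and z of socket_green in the frame of post between -0.004 and 0.0035 m and angle between socket_green's own z axis and vertical below 0.1 rad and contact force between the fingers and socket_green above 2 N))), for 0.2 s.
At the end, for the whole second after the job is handed in: Coil flat and released in the tray (within 55 x 45 mm of its centre). One socket over the middle nut: lower end within 3.5 mm of the deck, 3 mm of the post axis, upright within 5.7 degrees, gripped with over 2 N. The other two upright on the rail, untouched (all of step 1 and (((horizontal distance between socket_blue and post below 0.003 m and z of socket_blue in the frame of post between -0.004 and 0.0035 m and angle between socket_blue's own z axis and vertical below 0.1 rad and contact force between the fingers and socket_blue above 2 N) and (x of socket_yellow in the frame of rail_top between -0.098 and 0.098 m and y of socket_yellow in the frame of rail_top between -0.024 and 0.024 m and z of socket_yellow in the frame of rail_top between -0.005 and 0.005 m and angle between socket_yellow's own z axis and vertical below 0.12 rad and contact force between the fingers and socket_yellow below 0.1 N) and (x of socket_green in the frame of rail_top between -0.098 and 0.098 m and y of socket_green in the frame of rail_top between -0.024 and 0.024 m and z of socket_green in the frame of rail_top between -0.005 and 0.005 m and angle between socket_green's own z axis and vertical below 0.12 rad and contact force between the fingers and socket_green below 0.1 N)) or ((horizontal distance between socket_yellow and post below 0.003 m and z of socket_yellow in the frame of post between -0.004 and 0.0035 m and angle between socket_yellow's own z axis and vertical below 0.1 rad and contact force between the fingers and socket_yellow above 2 N) and (x of socket_blue in the frame of rail_top between -0.098 and 0.098 m and y of socket_blue in the frame of rail_top between -0.024 and 0.024 m and z of socket_blue in the frame of rail_top between -0.005 and 0.005 m and angle between socket_blue's own z axis and vertical below 0.12 rad and contact force between the fingers and socket_blue below 0.1 N) and (x of socket_green in the frame of rail_top between -0.098 and 0.098 m and y of socket_green in the frame of rail_top between -0.024 and 0.024 m and z of socket_green in the frame of rail_top between -0.005 and 0.005 m and angle between socket_green's own z axis and vertical below 0.12 rad and contact force between the fingers and socket_green below 0.1 N)) or ((horizontal distance between socket_green and post below 0.003 m and z of socket_green in the frame of post between -0.004 and 0.0035 m and angle between socket_green's own z axis and vertical below 0.1 rad and contact force between the fingers and socket_green above 2 N) and (x of socket_blue in the frame of rail_top between -0.098 and 0.098 m and y of socket_blue in the frame of rail_top between -0.024 and 0.024 m and z of socket_blue in the frame of rail_top between -0.005 and 0.005 m and angle between socket_blue's own z axis and vertical below 0.12 rad and contact force between the fingers and socket_blue below 0.1 N) and (x of socket_yellow in the frame of rail_top between -0.098 and 0.098 m and y of socket_yellow in the frame of rail_top between -0.024 and 0.024 m and z of socket_yellow in the frame of rail_top between -0.005 and 0.005 m and angle between socket_yellow's own z axis and vertical below 0.12 rad and contact force between the fingers and socket_yellow below 0.1 N)))); the arm keeps its last pose, push and grip.
It fails at once if a bystander on the bench was pushed more than 30 mm (distance of any of tape, core, screwdriver, adapter, attenuator, pot from where it was at the start of the episode above 0.03 m).
It also fails if it takes over 67 s, if anything falls off the work surface, if the arm or the gripper's body presses on something with over 40 N, if the wrist force passes 120 N, or if a joint passes its speed limit or range.

## Working session

There is one attempt and no reset: what is moved stays moved. The work goes in short steps, Python scripts to look and compute and a tool call to move; the robot and the scene stay as the last step left them, time stands still between calls to the robot, and variables do not carry over. Pictures are saved under pics/ and viewed, at most 10 in all, crops included, and the job is handed in when it is done.

Besides the shell and the picture viewer there is one more tool, called as name(argument=value, ...) on one line, values as JSON. arm_command: Moves the arm, as the interface text tells. Its arguments: {"type":"object","properties":{"deltas":{"type":"array","items":{"type":"number"}},"force":{"type":"number"}},"required":["deltas"]}

```bash
mkdir -p pics; cat > h.py <<'E'
import numpy as np, cv2
from cell import sensors, optics, arm
def cal(n):
    c=optics.calibration(n); return np.array(c["camera_matrix"],float),cv2.Rodrigues(np.array(c["rvec"],float))[0],np.array(c["tvec"],float).ravel()
def px2w(n,u,v,z,c=None):
    K,R,t=c or cal(n); d=R.T@np.linalg.inv(K)@[u,v,1]; o=-R.T@t
    return o+d*(z-o[2])/d[2]
def w2px(n,p,c=None):
    K,R,t=c or cal(n); q=K@(R@np.array(p,float)+t); return q[:2]/q[2]
def snap(n,f,crop=None,s=1):
    c=cal(n); im=np.array(optics.get_image(n))
    if crop: x0,y0,x1,y1=crop; im=im[y0:y1,x0:x1]
    im=cv2.resize(im,None,fx=s,fy=s,interpolation=cv2.INTER_CUBIC); cv2.imwrite("pics/"+f,im); return c
E
python3 - <<'E'
from h import *
s=sensors.observe(); print(s, arm.nose_length)
snap("top","top.png",s=1.25); snap("scene","scene.png",s=1.25)
for n in("top","scene","wrist"): K,R,t=cal(n); print(n,K[0,0],-R.T@t)
E
```

```text
{'clock': 0.0, 'joints': array([-1.29759554,  0.43521158,  0.02497867,  1.574085  , -0.01157166,
        1.13401618, -0.07510663]), 'dq': array([ 0.000339  , -0.00124049,  0.00109514, -0.00252683,  0.00051366,
       -0.00034605, -0.00082864]), 'joint_efforts': array([ 1.00992831e-03, -6.67836714e+01,  9.85711589e-01, -3.14462328e+01,
       -6.05970528e-02,  4.29360266e-02,  1.84651581e-04]), 'position': array([0.22927144, 0.5809111 , 0.2449568 ]), 'ee_rot': array([-5.86922658e-01, -3.08615208e+00,  2.46723215e-03]), 'force': array([ 0.11277039, -0.56794463, -0.32410487]), 'ft_torque': array([-0.02372617,  0.0236677 ,  0.048557  ]), 'gripper_force': 0.0, 'width': 0.9958945599612269} 0.019
top 397.31627348470386 [ 0.56453137 -0.07063335  1.14169749]
scene 477.9640006429052 [ 1.07519565 -0.75772812  0.87374132]
wrist 333.81366320493447 [0.16155468 0.60758098 0.38405047]
```

View pics/top.png

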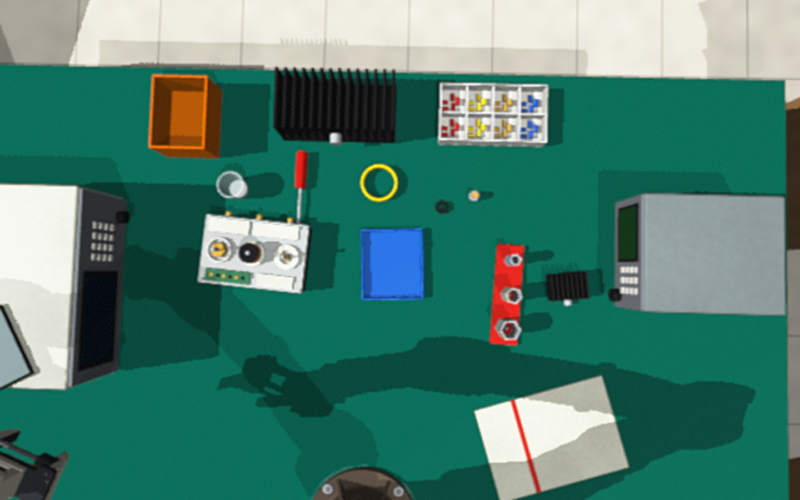

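View pics/scene.png

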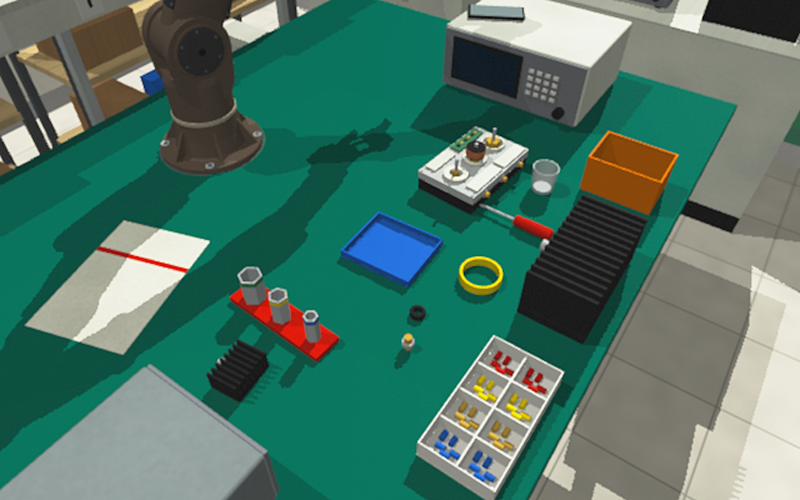

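The top view (shown at 1.25x) has the module at about (255,252), with the coil at (249,253). The tray is at (392,264). The rail at (508,294) carries green at (508,328), yellow at (511,296) and blue at (514,259). I'll enlarge the module and the rail.

```bash
python3 - <<'E'
from h import *
im=np.array(optics.get_image("top"))
a=cv2.resize(im[160:245,150:260],None,fx=7,fy=7,interpolation=cv2.INTER_CUBIC)
b=cv2.resize(im[185:285,375:435],None,fx=6,fy=6,interpolation=cv2.INTER_CUBIC)
cv2.imwrite("pics/a.png",a);cv2.imwrite("pics/b.png",b)
E
```

```text
(no output)
```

View pics/a.png

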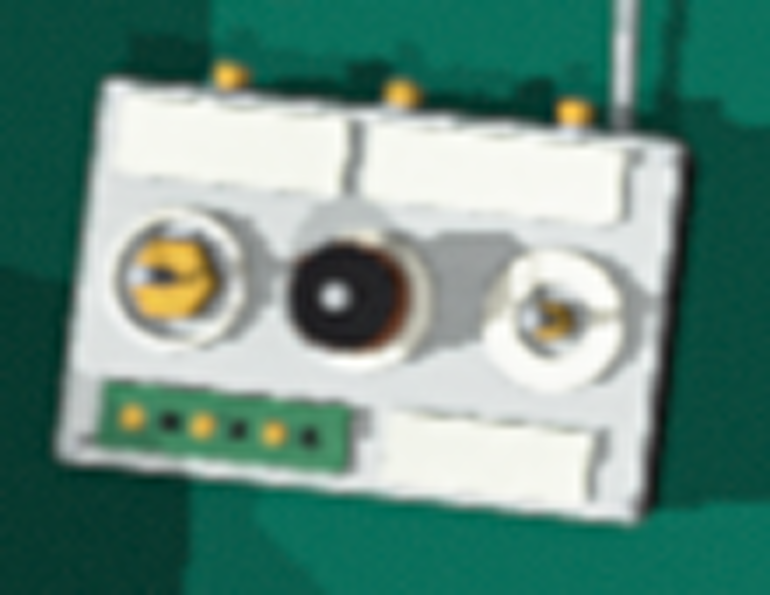

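View pics/b.png

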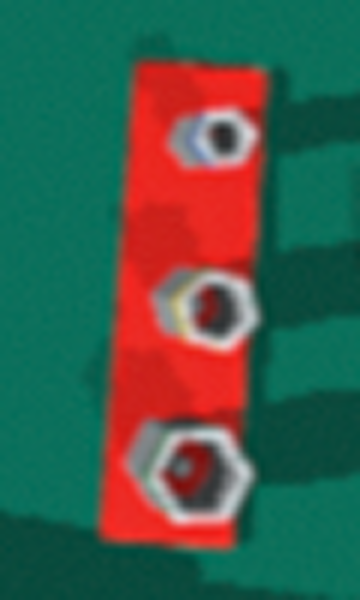

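The crop shows a large brass nut on the left post (177,280), about 80/7 px wide, which is 31 mm. The right post (553,320) has a small one, 15 mm. So the middle nut should be 23 mm, and yellow is the first socket to try. Coil top is at (345,297).

```bash
python3 - <<'E'
from h import *
c=cal("top")
A=lambda x,y,z:px2w("top",(x+.5)/7-.5+150,(y+.5)/7-.5+160,z,c)
B=lambda x,y,z:px2w("top",(x+.5)/6-.5+375,(y+.5)/6-.5+185,z,c)
P=[A(*p,.05) for p in [(107,82),(688,145),(640,520),(60,460)]]
print(np.round(P,4)); print("ctr",np.mean(P,0), [np.linalg.norm(P[i]-P[(i+1)%4]) for i in range(4)])
for i,j in((0,1),(3,2)): d=P[i]-P[j]; print("amp yaw",np.degrees(np.arctan2(-d[0],d[1])))
l,r=A(180,277,.058),A(556,320,.058); print("collars",l,r,(l+r)/2,np.linalg.norm(l-r)); d=l-r; print(np.degrees(np.arctan2(-d[0],d[1])))
print("coil top",A(348,297,.088))
Q=[B(*p,.012) for p in [(135,62),(268,70),(236,548),(98,542)]]
print("rail",np.mean(Q,0),[np.linalg.norm(Q[i]-Q[(i+1)%4]) for i in range(4)]); d=Q[0]-Q[3]; print("railyaw",np.degrees(np.arctan2(d[1],d[0])))
print("socks",B(227,138,.072),B(217,310,.072),B(204,473,.072))
T=[px2w("top",u/1.25,v/1.25,.018,c) for u,v in[(361,229),(424,228),(424,299),(361,300)]]
print("tray",np.mean(T,0),np.round(T,3))
for n,u,v,z in(("tape",379,183,.02),("core",443,207,.012),("adapt",474,196,.032),("sd",299,185,.02),("pot",232,185,.06)):print(n,px2w("top",u/1.25,v/1.25,z,c))
R=cv2.Rodrigues(sensors.observe()["ee_rot"])[0];print(R)
K,Rw,t=cal("wrist"); print(R.T@(-Rw.T@t-sensors.observe()["position"]),R.T@Rw.T)
E
```

```text
[[0.681  0.3644 0.05  ]
 [0.6616 0.1324 0.05  ]
 [0.5135 0.1463 0.05  ]
 [0.5309 0.3765 0.05  ]]
ctr [0.59675656 0.25491196 0.05      ] [np.float64(0.23271630787580985), np.float64(0.14874210486725337), np.float64(0.23082362503182857), np.float64(0.15052548030492785)]
amp yaw -4.767512457257761
amp yaw -4.32294889299014
collars [0.60403348 0.32902082 0.058     ] [0.590981   0.18040325 0.058     ] [0.59750724 0.25471204 0.058     ] 0.14918963680144579
-5.0191763988386775
coil top [0.59696032 0.25327559 0.088     ]
rail [ 0.52015917 -0.31157697  0.012     ] [np.float64(0.06272592099126816), np.float64(0.22488720156900527), np.float64(0.06447716024158766), np.float64(0.22623790256097476)]
railyaw -3.4204310193558203
socks [ 0.59719788 -0.31661813  0.072     ] [ 0.52043979 -0.31333657  0.072     ] [ 0.44810301 -0.30868715  0.072     ]
tray [ 0.58170911 -0.05200117  0.018     ] [[ 0.659  0.022  0.018]
 [ 0.665 -0.121  0.018]
 [ 0.505 -0.125  0.018]
 [ 0.498  0.017  0.018]]
tape [ 0.76484965 -0.01655565  0.02      ]
core [ 0.71454343 -0.16379726  0.012     ]
adapt [ 0.73833683 -0.23098173  0.032     ]
sd [0.75599596 0.16589881 0.02      ]
pot [0.74570118 0.3056438  0.06      ]
[[-9.30197829e-01  3.67058435e-01 -3.23713732e-04]
 [ 3.67058561e-01  9.30197160e-01 -1.12092472e-03]
 [-1.10327280e-04 -1.16150364e-03 -9.99999319e-01]]
[ 0.07274975 -0.00030445 -0.13901487] [[-1.51074613e-03 -9.62927833e-01 -2.69754899e-01]
 [ 9.99998769e-01 -1.56884039e-03 -2.37965286e-07]
 [-4.22973238e-04 -2.69754567e-01  9.62929019e-01]]
```

The sizes agree: deck 231 x 150 mm, collars 149 mm apart. The post axis is at about (0.597, 0.2545), with the amp yawed -4.8°. I'll go above the coil with the fingers closing along the module's x, clearing the instrument first.

arm_command(deltas=[0,0,-0.4,0.05,-0.25,0,80,0,0,-0.4,0.05,-0.25,0,80,0,0,-0.4,0.05,-0.25,0,80,0,0,-0.4,0.05,-0.25,0,80,0,0,-0.4,0.05,-0.25,0,80,0,0,-0.814,0.368,-0.3265,-0.04,80,0,0,-0.814,0.368,-0.3265,-0.04,80,0,0,-0.814,0.368,-0.3265,-0.04,80,0,0,-0.814,0.368,-0.3265,-0.04,80,0,0,-0.814,0.368,-0.3265,-0.04,80,0,0,-0.814,0.368,-0.3265,-0.04,80,0,0,-0.814,0.368,-0.3265,-0.04,80,0,0,-0.814,0.368,-0.3265,-0.04,80,0,0,-0.814,0.368,-0.3265,-0.04,80,0,0,-0.814,0.368,-0.3265,-0.04,80,0,0,-0.814,0.368,-0.3265,-0.04,80], force=15)

```text
clock: 1.75
position: [0.5963, 0.256, 0.206]
ee_rot: [-2.31, -2.128, -0.0]
force: [-0.1, -0.3, 0.0]
width: 0.872
gripper_force: 0.0
```

```bash
python3 - <<'E'
from h import *
s=sensors.observe(); c=snap("wrist","w1.png",s=1.25)
R=cv2.Rodrigues(s["ee_rot"])[0]; print(s["clock"],s["position"],R[:,1],s["joints"],s["force"])
for p in ((.597,.2545,.095),(.597,.2545,.088),(.6038,.3293,.058),(.5908,.1798,.058)): print(w2px("wrist",p,c)*1.25)
np.savez("w1.npz",*c)
E
```

```text
1.75 [0.59625179 0.25595411 0.20603739] [ 9.96644187e-01 -8.18543914e-02 -4.73140378e-04] [-0.76098562  0.52442871  0.41973289  1.58474914 -0.23414806  1.08249485
 -0.3628562 ] [-0.10366833 -0.33196004  0.01077191]
[396.34974534 265.25493179]
[396.30064831 262.17138503]
[397.06410323 140.60026518]
[396.06533261 346.30661283]
```

View pics/w1.png

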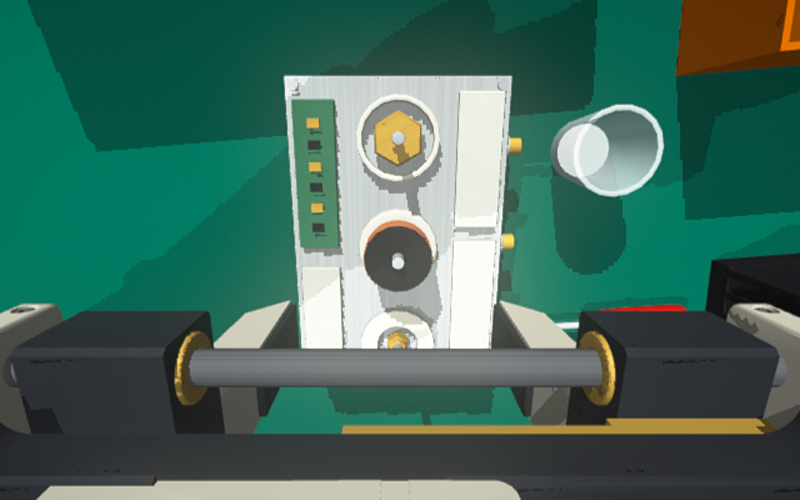

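The stud top is at (398,262), predicted at (396,265). That puts the post within 2 mm of the estimate, at about (0.5975, 0.2555). The +y nut is clearly the large one, with collar at (398,138). Lowering and gripping the coil.

arm_command(deltas=[0,0,0,0,0.001,-0.05,80,0,0,0,0,0.001,-0.1,80,0,0,0,0,0.001,-0.125,80,0,0,0,0,0.001,-0.125,80,0,0,0,0,0.001,-0.125,40,0,0,0,0,0.001,-0.125,40,0,0,0,0,0.001,-0.125,40,0,0,0,0,0.001,-0.125,40,0,0,0,0,0.001,-0.125,40], force=15)

```text
clock: 2.7
position: [0.5978, 0.2561, 0.0816]
ee_rot: [2.312, 2.126, 0.002]
force: [0.9, -0.4, -0.0]
width: 0.488
gripper_force: 0.4
```

arm_command(deltas=[0,0,0,0,0,0,30,0,0,0,0,0,0,30,0,0,0,0,0,0,30,0,0,0,0,0,0.01,30], force=20)

```text
clock: 3.1
position: [0.5973, 0.2559, 0.0902]
ee_rot: [2.312, 2.127, -0.001]
force: [1.5, 0.2, -1.4]
width: 0.475
gripper_force: 20.0
```

arm_command(deltas=[0,0,0,0,0,0.03,30,0,0,0,0,0,0.07,30,0,0,0,0,0,0.08,30,0,0,0,-0.002,-0.04,0.08,30,0,0,0,-0.004,-0.08,0.08,30,0,0,0,-0.006,-0.12,0.08,30,0,0,0,-0.008,-0.16,0.08,30,0,0,0,-0.01,-0.2,0.08,30,0,0,0,-0.012,-0.24,0.07,30,0,0,0,-0.014,-0.28,0.05,30,0,0,0,-0.016,-0.308,0.02,30,0,0,0,-0.016,-0.308,0,30,0,0,0,-0.016,-0.308,-0.03,30,0,0,0,-0.016,-0.308,-0.05,30,0,0,0,-0.016,-0.308,-0.06,30,0,0,0,-0.016,-0.308,-0.06,30])

```text
clock: 4.7
position: [0.5804, -0.0521, 0.0296]
ee_rot: [-2.311, -2.125, 0.003]
force: [0.0, -0.2, -0.9]
width: 0.473
gripper_force: 20.0
```

arm_command(deltas=[0,0,0,0,0,-0.004,30,0,0,0,0,0,-0.005,30,0,0,0,0,0,-0.005,65,0,0,0,0,0,-0.005,65,0,0,0,0,0,-0.005,65,0,0,0,0,0,-0.005,65,0,0,0,0,0,0.04,65,0,0,0,0,0,0.08,65,0,0,0,-0.01,-0.04,0.12,65,0,0,0,-0.02,-0.08,0.16,65,0,0,0,-0.04,-0.12,0.2,65,0,0,0,-0.05,-0.16,0.2,65,0,0,0,-0.06,-0.2,0.2,65,0,0,0,-0.06,-0.24,0.2,65,0,0,0,-0.06,-0.25,0.2,65,0,0,0,-0.06,-0.25,0.2,65,0,0,0,-0.06,-0.25,0.2,65])

```text
clock: 6.4
position: [0.5218, -0.3005, 0.2303]
ee_rot: [-2.31, -2.127, -0.001]
force: [0.6, -0.1, 0.8]
width: 0.709
gripper_force: 0.0
```

```bash
python3 - <<'E'
from h import *
s=sensors.observe(); c=snap("wrist","w2.png",(160,40,480,280),s=2.5)
R=cv2.Rodrigues(s["ee_rot"])[0]; print(s["clock"],s["position"],R[:,1],s["joints"],s["force"])
for p in ((.597,-.3166,.072),(.5204,-.3133,.072),(.448,-.3087,.072)): print((w2px("wrist",p,c)-[160,40])*2.5)
np.savez("w2.npz",*c)
im=np.array(optics.get_image("top")); cv2.imwrite("pics/t2.png",cv2.resize(im[150:260,140:360],None,fx=3,fy=3))
E
```

```text
6.4 [ 0.52176381 -0.30053641  0.23031662] [ 9.96588241e-01 -8.25323068e-02 -5.43582990e-04] [ 0.08203572  0.4350215   0.50591619  1.68119165 -0.23382202  1.08682751
  0.57557475] [ 0.6374764  -0.10494515  0.79766935]
[596.21741895 416.06382547]
[388.97795107 424.24200298]
[193.56140666 428.11722245]
```

View pics/w2.png

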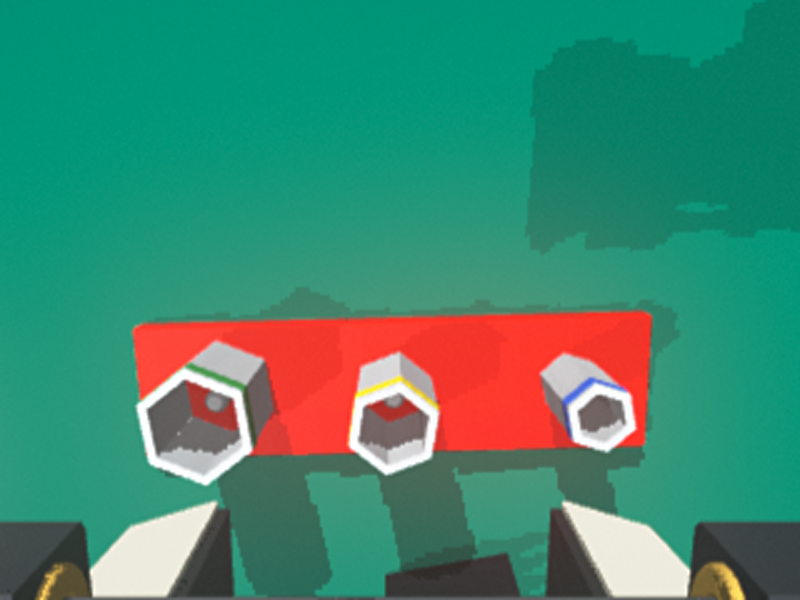

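View pics/t2.png

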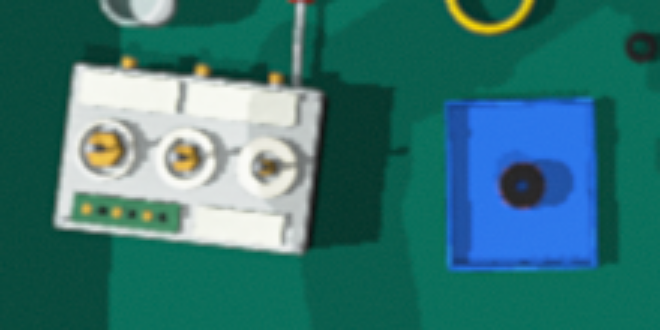

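The coil lies in the middle of the tray (520,185), and the exposed middle nut is the medium one, so yellow should fit. In the wrist crop the corners of yellow's top are at (398,377), (438,408), (434,458), (390,474), (350,440) and (356,397).

```bash
python3 - <<'E'
from h import *
z=np.load("w2.npz"); c=(z["arr_0"],z["arr_1"],z["arr_2"])
def W(L): return np.array([px2w("wrist",(x+.5)/2.5-.5+160,(y+.5)/2.5-.5+40,.072,c) for x,y in L])
for L in ([(398,377),(438,408),(434,458),(390,474),(350,440),(356,397)],[(186,366),(244,394),(252,445),(206,484),(150,461),(138,406)],[(592,381),(634,398),(635,437),(605,452),(570,432),(566,402)]):
    P=W(L); m=P.mean(0); d=P-m; r=np.linalg.norm(d,axis=1)
    a=np.exp(6j*np.arctan2(d[:,1],d[:,0])).sum(); print(m,r.mean(),"corner ang",np.degrees(np.angle(a))/6%60, "flat",(np.degrees(np.angle(a))/6+30)%60)
E
```

```text
[ 0.52207916 -0.31385533  0.072     ] 0.018293453290035715 corner ang 17.58648637303296 flat 47.58648637303296
[ 0.44875997 -0.30786793  0.072     ] 0.02240884092595712 corner ang 32.21045627805307 flat 2.210456278053069
[ 0.59824911 -0.31685657  0.072     ] 0.013995363012502907 corner ang 30.4099171188335 flat 0.40991711883350135
```

arm_command(deltas=[0,0,-0.085,0,-0.0125,-0.02,50,0,0,-0.085,0,-0.0125,-0.06,50,0,0,-0.085,0,-0.0125,-0.09,50,0,0,-0.085,0,-0.0125,-0.09,50,0,0,-0.085,0,-0.0125,-0.13,50,0,0,-0.085,0,-0.0125,-0.17,50,0,0,-0.085,0,-0.0125,-0.18,50,0,0,-0.085,0,-0.0125,-0.18,50])

```text
clock: 7.3
position: [0.5215, -0.3137, 0.0508]
ee_rot: [-2.447, -1.968, 0.001]
force: [-0.0, 0.7, -0.2]
width: 0.54
gripper_force: 0.0
```

arm_command(deltas=[0,0,0,0,0,0,20,0,0,0,0,0,0,20,0,0,0,0,0,0,20,0,0,0,0,0,0,20,0,0,0,0,0,0,20], force=30)

```text
clock: 7.8
position: [0.5224, -0.3151, 0.0525]
ee_rot: [2.447, 1.966, 0.002]
force: [-1.0, 1.0, 7.1]
width: 0.338
gripper_force: 30.0
```

Width 31.0 mm, so the flats are gripped. Lifting and carrying it to above the post.

arm_command(deltas=[0,0,0,0,0,0.03,20,0,0,0,0,0,0.07,20,0,0,0,0,0,0.11,20,0,0,0.085,0.01,0.04,0.14,20,0,0,0.085,0.02,0.09,0.14,20,0,0,0.085,0.03,0.14,0.14,20,0,0,0.085,0.03,0.19,0.14,20,0,0,0.085,0.04,0.24,0.14,20,0,0,0.085,0.04,0.29,0.14,20,0,0,0.085,0.05,0.34,0.14,20,0,0,0.085,0.05,0.39,0.14,20,0,0,0.085,0.06,0.44,0.14,20,0,0,0.085,0.07,0.49,0.14,20,0,0,0.085,0.0765,0.53,0.14,20,0,0,0.085,0.0765,0.56,0.14,20,0,0,0.085,0.0765,0.57,0.14,20,0,0,0.085,0.0765,0.57,0.14,20,0,0,0.085,0.0765,0.57,0.14,20])

```text
clock: 9.6
position: [0.5981, 0.2534, 0.191]
ee_rot: [2.313, 2.124, -0.001]
force: [-0.6, -1.3, -1.2]
width: 0.334
gripper_force: 30.0
```

```bash
python3 - <<'E'
from h import *
s=sensors.observe(); c=snap("wrist","w3.png",(200,60,440,240),s=3)
R=cv2.Rodrigues(s["ee_rot"])[0]; print(s["clock"],s["position"],R[:,1],s["force"],s["width"])
tcp=s["position"]
for p in ((.5975,.2555,.095),(*tcp[:2],tcp[2]+.02),(.6038,.3293,.058),(.5908,.1798,.058)): print((w2px("wrist",p,c)-[200,60])*3)
np.savez("w3.npz",*c)
E
```

```text
9.6 [0.59812712 0.25340612 0.19104293] [ 9.96359340e-01 -8.52518216e-02  4.38902373e-04] [-0.58203312 -1.31930766 -1.16845907] 0.3339545444686137
[344.27743681 459.63013064]
[349.19400941 722.89142598]
[343.80382477 146.467698  ]
[344.23118026 666.24163378]
```

View pics/w3.png

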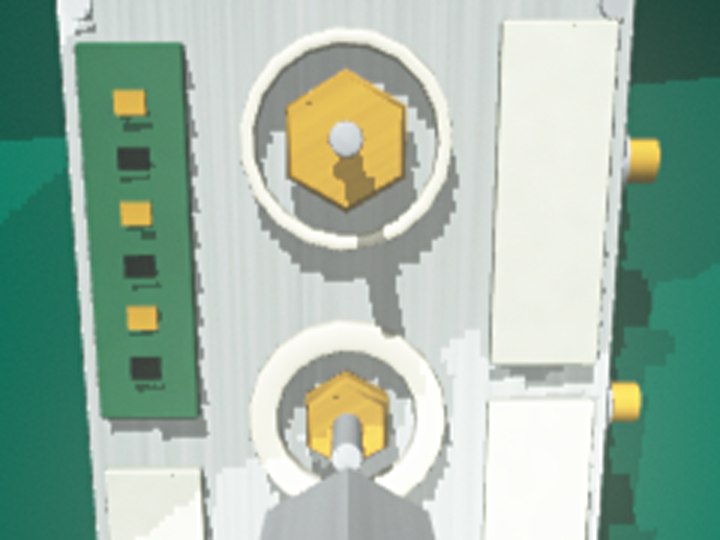

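The stud tip is at (346,456), and the front lower corner of the held socket is at (348,466). The columns nearly match. I'll work out the offset from the socket to the stud within this one view, so the hand-eye bias cancels.

```bash
python3 - <<'E'
from h import *
z=np.load("w3.npz"); c=(z["arr_0"],z["arr_1"],z["arr_2"])
P=lambda x,y,h: px2w("wrist",(x+.5)/3-.5+200,(y+.5)/3-.5+60,h,c)
stud=P(346,457,.0945); n=P(347,139,.058)
a=np.radians(-4.85); my=np.array([-np.sin(a),np.cos(a)]) 
print("stud",stud,"from +y collar",n[:2]-.075*my)
for h in(.1485,.1505,.152):
    cor=P(348,466,h); print(h,"socket ctr",cor[:2]-.0179*my)
E
```

```text
stud [0.59774393 0.25626091 0.0945    ] from +y collar [0.59821238 0.25662218]
0.1485 socket ctr [0.59787634 0.25252163]
0.1505 socket ctr [0.5979266  0.25313042]
0.152 socket ctr [0.5979643  0.25358702]
```

The socket centre agrees with the TCP, so it needs about +2.6 mm in y. Going down to just above the nut.

arm_command(deltas=[0,0,0,0,0.0026,-0.03,20,0,0,0,0,0.0026,-0.06,20,0,0,0,0,0.0026,-0.078,20,0,0,0,0,0.0026,-0.082,20,0,0,0,0,0.0026,-0.082,20,0,0,0,0,0.0026,-0.082,20])

```text
clock: 10.25
position: [0.5989, 0.2573, 0.1101]
ee_rot: [2.313, 2.124, 0.003]
force: [-0.2, 0.7, -1.5]
width: 0.335
gripper_force: 30.0
```

arm_command(deltas=[0,0,0,0,0,-0.002,20,0,0,0,0,0,-0.004,20,0,0,0,0,0,-0.006,20,0,0,0,0,0,-0.007,20,0,0,0,0,0,-0.007,20])

```text
clock: 10.75
position: [0.5981, 0.2577, 0.1017]
ee_rot: [2.312, 2.126, 0.0]
force: [0.6, -1.4, -1.3]
width: 0.334
gripper_force: 30.0
```

arm_command(deltas=[0,0,0,0,0,-0.002,20,0,0,0,0,0,-0.004,20,0,0,0,0,0,-0.004,20])

```text
clock: 11.05
position: [0.5982, 0.2572, 0.0974]
ee_rot: [2.312, 2.125, -0.001]
force: [3.4, -4.1, -3.7]
width: 0.334
gripper_force: 30.0
```

It's going past the nut's chamfer. The sideways force says the post lies slightly towards -y and +x, so I'll correct that and continue down.

arm_command(deltas=[0,0,0,0.0004,-0.0008,-0.002,20,0,0,0,0.0004,-0.0008,-0.004,20,0,0,0,0.0004,-0.0008,-0.006,20,0,0,0,0.0004,-0.0008,-0.007,20,0,0,0,0.0004,-0.0008,-0.007,20])

```text
clock: 11.55
position: [0.5983, 0.2571, 0.0906]
ee_rot: [2.312, 2.126, -0.0]
force: [1.7, -3.2, -0.3]
width: 0.33
gripper_force: 30.0
```

arm_command(deltas=[0,0,0,0,-0.0005,-0.001,20,0,0,0,0,-0.0005,-0.002,20,0,0,0,0,-0.0005,-0.003,20,0,0,0,0,-0.0005,-0.003,20,0,0,0,0,-0.0005,-0.003,20])

```text
clock: 12.05
position: [0.5983, 0.2571, 0.0904]
ee_rot: [-2.312, -2.126, -0.002]
force: [-8.2, -4.8, 24.5]
width: 0.336
gripper_force: 30.0
```

The deck is reached at TCP z 0.0904, which puts the lower end at about 0.050 with a 24 N push. I'll ease the push and check.

arm_command(deltas=[0,0,0,0,0,0.002,20,0,0,0,0,0,0.002,20,0,0,0,0,0,0.002,20,0,0,0,0,0,0.002,20])

```text
clock: 12.45
position: [0.5983, 0.2571, 0.0905]
ee_rot: [-2.312, -2.127, -0.001]
force: [-2.3, -3.1, 9.8]
width: 0.335
gripper_force: 30.0
```

```bash
python3 - <<'E'
from h import *
s=sensors.observe(); print(s["clock"],s["position"],s["force"],s["width"],s["gripper_force"])
im=np.array(optics.get_image("scene")); a=cv2.resize(im[90:310,170:450],None,fx=2.7,fy=2.7,interpolation=cv2.INTER_CUBIC); cv2.imwrite("pics/s2.png",a)
E
```

```text
12.45 [0.59828486 0.25707268 0.09048301] [-2.29347022 -3.09544953  9.84916413] 0.33456029586098296 30.001866922248155
```

View pics/s2.png

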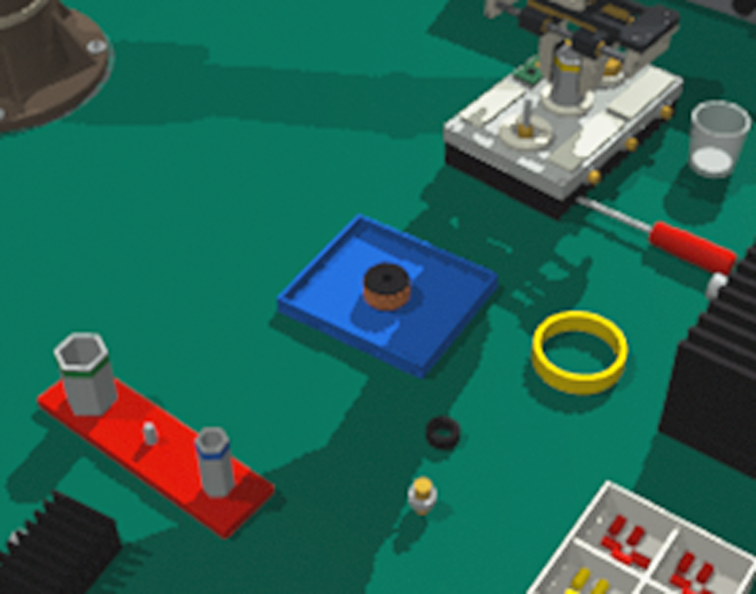

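The yellow socket stands upright inside the collar at (568,80), still gripped. The coil is flat in the tray at (387,287), and green and blue are upright on the rail. Handing in.

```bash
python3 -c "
from cell import arm; print(arm.sign_off())"
```

```text
the job is handed in; nothing more can be done
None
```

The coil lies flat in the blue tray, and the yellow socket, the first one tried, is fully down on the middle nut and still held in the gripper; green and blue stayed on the rail, and I handed the job in at about 12.5 s (no verdict was returned).

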